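Switch on the bench console at its push-to-turn isolator

ROBOT

A 7-joint arm with a two-finger parallel gripper is mounted at the origin on the work surface. World frame = base frame: x ahead of the robot, y to its left, z up, the work surface at z = 0. Lengths are in m, angles in rad, forces in N, time in s.
With the tool pointing down it reaches from about 0.4 to 0.9 m from the base axis. Payload 5.5 kg.
Tool frame: the origin (TCP) lies at the very end of the fingers, on their centre line; the grasp point (between the pads) lies bot.pinch_z behind it (bot.pinch_z is the distance from the TCP to the grasp point, in m); z points along the fingers, y is the line along which they close (so a half turn about z gives the same grasp; the last joint's range is limited). The gripper opens to 92 mm and grips with 3 to 60 N. Pads are 19 mm wide; open, the fingers measure 130 mm over their backs; the gripper's body (75 mm by 190 mm) begins 47 mm behind the grasp point.
Start: joints at [-1.057, 0.501, -0.427, 1.55, 0.221, 1.138, -0.21], TCP at [0.161, 0.63, 0.227] pointing down, gripper open.
Joint ranges: [-2.88, 2.88], [-0.31, 2.03], [-1.54, 1.56], [0.2, 2.42], [-1.41, 4.55], [0.19, 2.02], [-2.57, 2.57]. Speed limits (rad/s): [2.57, 2.57, 3.14, 3.14, 3.14, 3.14, 3.14].

INTERFACE

Orientations are given as a 3x3 rotation matrix whose columns are the frame's x, y, z axes.
In Python, from rig import bot gives the robot as it stands.
- The arm moves only by the tool carry_out, never from a script. Its argument "moves" is one flat list of numbers, 7 for each row, row after row: the turn, a rotation vector about the tool's x, y, z in degrees, then the shift along the tool's x, y, z in mm, then the opening in per cent of the stroke, from 0 (shut) to 100 (fully open). In form: [rx, ry, rz, dx, dy, dz, gripper, rx, ry, rz, dx, dy, dz, gripper, ...]. A call has 1 to 12 rows; each row is the pose to reach, as a shift and turn from the pose commanded when the call began, along the tool's axes at that moment; what a row does not reach only later rows make up. A row lasts 1/10 s, in which the tool goes at most 50 mm and 8.59 degrees, less where a joint would pass 70% of its speed; a pose out of reach is approached as far as the arm can. A call with a gripper value outside its range is refused whole. The fingers move at their own pace and stop on an object; "newtons" is the grip in N (left out, the last holds). Time passes only in rows, so rows that repeat a pose let the fingers close. It gives the time, the measured TCP pose, the force, the opening and the grip force at its end, in the units of the state.
- bot.observe(): the state, without advancing time (a new reading comes with each control period).
- bot.snapshot(name): name is "scene" or "top" or "wrist"; returns (picture, depth): 420x560x3 uint8, red, green, blue; 420x560 float32, m along the optical axis (not along the pixel's ray), 0 where there is no reading.
- bot.get_calibration(name): a dict with "fx", "fy", "cx", "cy" (pixels), "origin" and "orientation" of the camera in the world. Camera axes: x right, y down, z forward; pixel columns grow to the right and rows downward; lengths in m; the calibration is good to about 2 mm. The wrist camera is an equidistant fisheye: a pixel r from the principal point sees the ray r / f radians off the axis. A picture is of the moment at which its call begins: read the wrist's pose just before it. get_calibration takes no time and is no camera call; for the wrist camera it gives the pose at the moment of the call.
- bot.close_job(): hands the job in; it is judged then, once.
The state is a dict: "clock": time; "joints": joint angles; "dq": joint speeds; "joint_efforts": joint torques, N m; "ee_pos": TCP position; "orientation": TCP orientation; "force": force on the tool from outside, world axes, zero at the start; "ft_torque": the same for the moment, N m; "grip_width": finger opening in m; "grip_force": force on a finger pad.
Only numpy, scipy, OpenCV 4.12 (cv2) and the standard library are available. Lean on these libraries where they do the work, as an engineer would, in place of code of your own. Each camera call takes 0.05 s, during which the arm holds its last target. There are 200 camera calls.

TASK

Switch the bench power console on: push the large long-barred isolator knob on its deck straight down against its spring, turn it clockwise (seen from above) as far as it goes, and let go so that it springs back up in that position. Leave the small bar selector on the same deck set as it is.

Things in the scene. Friction and masses are not known exactly. Their poses are not given: they have to be found in the camera images.
- isolator_grip (a point): Largest of 3 controls (row, 110 mm apart) on a grey console's deck, 45 mm above the table: black upright bar 60 long, 16 wide, 40 mm tall on a 54 mm round flange. Point: on the knob's vertical axis, inside the bar, 16 mm below its top, 24 mm above the flange's top, 100 mm above the table when up; moves and turns with the knob. x along the bar (white-marked end at -x), y across its width, z up.
- isolator_press (a joint): How far the isolator knob is pushed down, in m: 0 up, 0.010 fully down. A spring pushes it up with 4 N at the top, 11 N fully down. It is locked against turning (about 0.1 rad of play) until pushed 7 mm down; do not force it. The deck around it: a small bar selector, a fixed round fuse cap (36 mm across, 77 mm above the table), loose small things at the back, 70 mm or more from the knob's axis.
- isolator_turn (a joint): The isolator knob's angle in rad, growing clockwise seen from above: 0 to 0.1 is off (start), 1.22 (70 degrees) is on, at the end stop. Pushed down, it turns with slight friction. Let go between off and on it stays caught part-way down; within about 0.1 rad of either end it springs up and is locked there.
- selector_tip (a point): White-marked pointer end on top of the small bar selector (disc 34 mm across, bar 32 x 14 mm, 32 mm tall), 14 mm from its vertical axis and 89 mm above the table. It turns without pushing and starts at any angle; leave it so. x runs from this end along the bar, z up.

How it is judged:
By the outcome, as a careful person would: the job done as asked, in the order asked, and still so for the second after the job is handed in, with the robot touching nothing.
It also fails if it takes over 35 s, if anything falls off the work surface, if the arm or the gripper's body presses on something with over 40 N, if the wrist force passes 120 N, or if a joint passes its speed limit or range.

## Working session

There is one attempt and no reset: what is moved stays moved. The work goes in short steps, Python scripts to look and compute and a tool call to move; the robot and the scene stay as the last step left them, time stands still between calls to the robot, and variables do not carry over. Pictures are saved under pics/ and viewed, at most 10 in all, crops included, and the job is handed in when it is done.

Besides the shell and the picture viewer there is one more tool, called after "Call:" as a command line: name --argument value ..., lists and objects as JSON in quotes. carry_out: Moves the arm, as the interface text tells. Its arguments: {"type":"object","properties":{"moves":{"type":"array","items":{"type":"number"}},"newtons":{"type":"number"}},"required":["moves"]}

```bash
mkdir -p pics; ls
python3 - <<'E'
from rig import bot
import cv2,numpy as np
o=bot.observe();print(o['clock'],o['ee_pos'],o['orientation'],bot.pinch_z,o['grip_width'],o['force'])
for n in("scene","top"):
    p,d=bot.snapshot(n);cv2.imwrite(f"pics/{n}.png",p[:,:,::-1]);np.save(f"pics/{n}.npy",d);print(n,bot.get_calibration(n))
E
```

```text
pics
0.0 [0.16118914 0.6289814  0.22564371] [[-9.68716349e-01  2.48169906e-01 -5.76903054e-04]
 [ 2.48170558e-01  9.68714562e-01 -1.86304750e-03]
 [ 9.65020661e-05 -1.94793493e-03 -9.99998098e-01]] 0.0188 0.09196085131219847 [0.99536246 0.20528866 0.58635394]
scene {'fx': 515.986313915031, 'fy': 515.986313915031, 'cx': 281.86797969023604, 'cy': 210.76081441157638, 'origin': array([1.27597791, 0.11325937, 0.58285485]), 'orientation': array([[-0.07108099,  0.52901621, -0.84562955],
       [ 0.99722792,  0.01899133, -0.07194311],
       [-0.02199945, -0.84839918, -0.52889966]])}
top {'fx': 475.65505277252606, 'fy': 475.65505277252606, 'cx': 271.4663298044441, 'cy': 208.47289832710297, 'origin': array([0.45615849, 0.05179156, 0.74329945]), 'orientation': array([[ 0.01463594, -0.98829821,  0.15183027],
       [-0.99957216, -0.01830731, -0.022811  ],
       [ 0.02532367, -0.15143145, -0.98814332]])}
```

View pics/top.png

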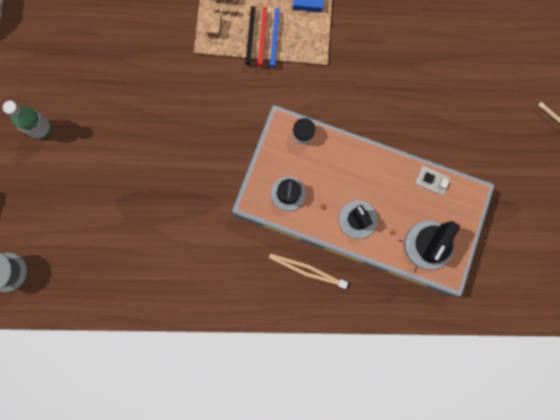

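View pics/scene.png

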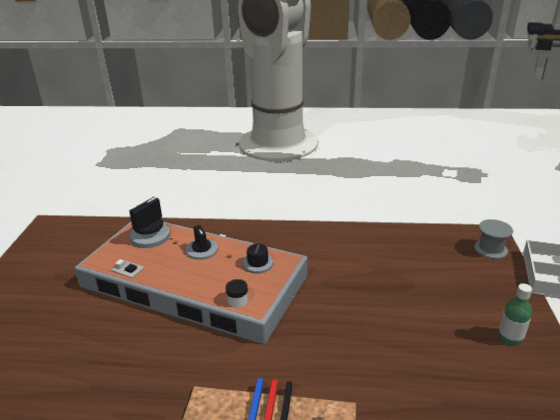

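The top view shows the isolator at about (435,243), the selector at (360,218) and the fuse cap at (289,193). The bar runs from (455,228) to (430,258), with its white end at the lower left.

```bash
cat > h.py <<'E'
from rig import bot
import cv2,numpy as np
def cloud(d,c):
    v,u=np.mgrid[:d.shape[0],:d.shape[1]]
    P=np.stack([(u-c['cx'])/c['fx']*d,(v-c['cy'])/c['fy']*d,d],-1)
    return P@c['orientation'].T+c['origin']
def ray(uv,c,z):
    r=c['orientation']@np.array([(uv[0]-c['cx'])/c['fx'],(uv[1]-c['cy'])/c['fy'],1])
    return c['origin']+r*(z-c['origin'][2])/r[2]
E
python3 - <<'E'
from h import *
for n in("top","scene"):
    c=bot.get_calibration(n);d=np.load(f"pics/{n}.npy");P=cloud(d,c);Z=P[...,2]
    p=cv2.imread(f"pics/{n}.png")
    box=np.zeros(Z.shape,bool)
    if n=="top": box[205:285,400:475]=1
    else: box[190:250,115:180]=1
    m=box&(Z>.106)&(Z<.125)&(d>0)
    q=P[m];print(n,m.sum(),q.mean(0),np.median(Z[m]))
    r=cv2.minAreaRect((q[:,:2]*1000).astype(np.float32));print("bar",r)
    m=box&(Z>.07)&(Z<.082)&(d>0);q=P[m]
    print("flange",m.sum(),cv2.minEnclosingCircle((q[:,:2]*1000).astype(np.float32)),np.median(q[:,2]))
    crop=p[200:290,340:480] if n=="top" else p[185:260,115:225]
    cv2.imwrite(f"pics/{n}_c.png",cv2.resize(crop,None,fx=5,fy=5,interpolation=cv2.INTER_CUBIC))
    if n=="top":
        g=p.min(2);print("cap",ray((289,190),c,.077),"sel",ray((360,218),c,.085))
E
```

```text
top 595 [ 0.51256822 -0.19362655  0.11528719] 0.11591765267610443
bar ((512.8826293945312, -195.2802734375), (16.843164443969727, 59.62617492675781), 58.4096794128418)
flange 510 ((512.7530517578125, -193.72442626953125), 29.295272827148438) 0.07630136140615329
cap [0.58567473 0.01176834 0.077     ] sel [ 0.54608792 -0.08783325  0.085     ]
scene 286 [ 0.5191717  -0.19550721  0.11350079] 0.11465953256915518
bar ((515.5758056640625, -197.20941162109375), (18.614479064941406, 59.27674865722656), 58.956417083740234)
flange 286 ((515.8970947265625, -195.5216827392578), 29.553985595703125) 0.07615927428759794
```

View pics/top_c.png

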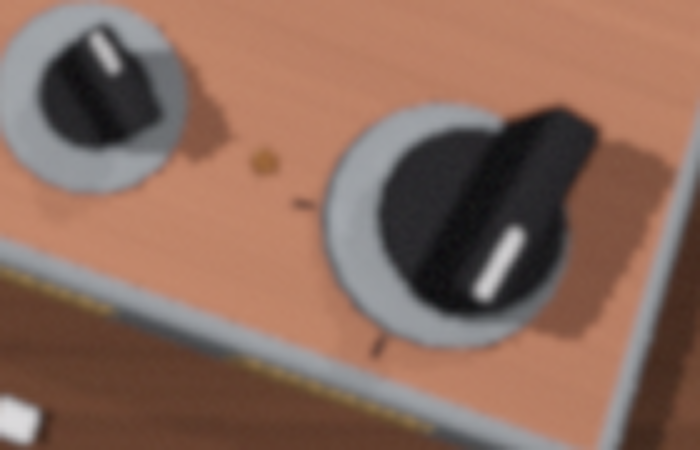

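The crop shows the white mark at (500,265), i.e. the near/left end, with the off and on ticks at (378,345) and (303,204); clockwise moves the mark from one to the other. I take the axis as (0.514,-0.195), with the white end at about 148.5° from world x. First I move to a waypoint, then over the knob.

Call:
carry_out --moves '[0,0,6,-118,-73,0,60,0,0,12,-236,-145,0,60,0,0,17.2,-354,-218,0,60,0,0,17.2,-354,-218,0,60,0,0,17.2,-354,-218,0,60,0,0,17.2,-354,-218,0,60,0,0,17.2,-354,-218,0,60,0,0,17.2,-354,-218,0,60,0,0,17.2,-354,-218,0,60,0,0,17.2,-354,-218,0,60,0,0,17.2,-354,-218,0,60,0,0,17.2,-354,-218,0,60]' --newtons 40

```text
clock: 1.3
ee_pos: [0.4485, 0.3324, 0.2266]
orientation: [[-0.854, 0.521, -0.001], [0.521, 0.854, 0.001], [0.001, 0.0, -1.0]]
force: [0.2, -0.1, -0.3]
grip_width: 0.0548
grip_force: 0.0
```

```bash
cat > go.py <<'E'
from h import *
import sys
from scipy.spatial.transform import Rotation as R
def go(x,y,z,yaw): # yaw of tool y axis, deg
    o=bot.observe();T=o['orientation'];a=np.radians(yaw)
    yv=np.array([np.cos(a),np.sin(a),0]);zv=np.array([0,0,-1.]);D=np.c_[np.cross(yv,zv),yv,zv]
    print(round(o['clock'],2),"pos",o['ee_pos'].round(4),"yaw",np.degrees(np.arctan2(T[1,1],T[0,1])).round(2),"q",np.round(o['joints'],2),"F",np.round(o['force'],1),"M",np.round(o['ft_torque'],2),"grip",round(o['grip_width'],4))
    print("rot",np.degrees(R.from_matrix(T.T@D).as_rotvec()).round(2),"shift",((np.array([x,y,z])-o['ee_pos'])@T*1000).round(1))
if __name__=="__main__": go(*map(float,sys.argv[1:]))
E
python3 go.py .514 -.1955 .2 58.5
```

```text
1.3 pos [0.4485 0.3324 0.2266] yaw 58.6 q [-0.49  0.32 -0.24  1.79  0.08  1.05  0.26] F [ 0.2 -0.1 -0.3] M [0.02 0.05 0.  ] grip 0.0548
rot [ 0.   -0.07  0.1 ] shift [-331.  -416.4   26.1]
```

Call:
carry_out --moves '[0,0,0,-331,-416,26,60,0,0,0,-331,-416,26,60,0,0,0,-331,-416,26,60,0,0,0,-331,-416,26,60,0,0,0,-331,-416,26,60,0,0,0,-331,-416,26,60,0,0,0,-331,-416,26,60,0,0,0,-331,-416,26,60,0,0,0,-331,-416,26,60,0,0,0,-331,-416,26,60,0,0,0,-331,-416,26,60,0,0,0,-331,-416,26,60]'

```text
clock: 2.5
ee_pos: [0.5142, -0.2014, 0.2004]
orientation: [[-0.849, 0.528, -0.0], [0.528, 0.849, -0.002], [-0.001, -0.002, -1.0]]
force: [-0.2, 0.0, -0.0]
grip_width: 0.0551
grip_force: 0.0
```

Run:
```python
from h import *
from go import go
c=bot.get_calibration("wrist");p,d=bot.snapshot("wrist");cv2.imwrite("pics/w1.png",p[:,:,::-1]);np.save("pics/w1.npy",d)
print(c)
go(.514,-.1955,.0812,58.5)
```

```text
{'fx': 325.19226210127806, 'fy': 325.19226210127806, 'cx': 274.8455277653129, 'cy': 210.5069131193069, 'origin': array([ 0.44364156, -0.15752244,  0.35846309]), 'orientation': array([[ 0.52809694,  0.80955892,  0.25637468],
       [ 0.84918124, -0.50267001, -0.16190764],
       [-0.00220191,  0.3032115 , -0.95292074]])}
2.55 pos [ 0.5144 -0.1979  0.2003] yaw 58.32 q [ 0.26  0.32  0.07  1.84 -0.03  0.98  1.36] F [1.  0.9 0.2] M [-0.   -0.    0.02] grip 0.055
rot [-0.02 -0.02 -0.18] shift [  1.6   1.9 119.1]
```

View pics/w1.png

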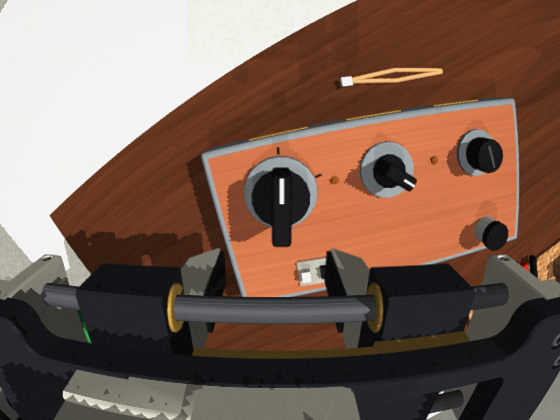

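The wrist view shows the isolator bar at (281,170–245), white end at the top, aligned with the tool. The arm was still settling in that picture, so I measure again with the same camera.

Run:
```python
from h import *
from go import go
c=bot.get_calibration("wrist");p,d=bot.snapshot("wrist");cv2.imwrite("pics/w2.png",p[:,:,::-1])
v,u=np.mgrid[:420,:560];a=(u-c['cx'])/c['fx'];b=(v-c['cy'])/c['fx'];th=np.hypot(a,b)+1e-9
s=np.tan(th)/th;P=np.stack([a*s*d,b*s*d,d],-1)@c['orientation'].T+c['origin'];Z=P[...,2]
box=np.zeros(Z.shape,bool);box[145:252,235:325]=1
for lo,hi,n in((.109,.125,'bar'),(.07,.082,'flange')):
    m=box&(Z>lo)&(Z<hi)&(d>0);q=P[m];f=(q[:,:2]*1000).astype(np.float32)
    print(n,m.sum(),np.median(q[:,2]),cv2.minAreaRect(f),cv2.minEnclosingCircle(f))
go(.514,-.1955,.0812,58.5)
```

```text
bar 1456 0.11581259416270592 ((512.4876708984375, -195.2608642578125), (15.830137252807617, 59.00519561767578), 57.9747428894043) ((512.4381713867188, -195.4326934814453), 29.794078826904297)
flange 1515 0.07605290147841637 ((512.8316040039062, -195.6248016357422), (53.51437759399414, 53.19293212890625), 7.6181511878967285) ((511.0974426269531, -194.7166290283203), 28.475339889526367)
2.6 pos [ 0.5147 -0.1957  0.2003] yaw 58.49 q [ 0.26  0.32  0.07  1.84 -0.03  0.98  1.36] F [ 0.4 -0.2 -0.7] M [-0.01  0.02  0.01] grip 0.0549
rot [ 0.04 -0.06 -0.01] shift [  0.5  -0.3 119.1]
```

Call:
carry_out --moves '[0,0,0,1.5,-1,40,60,0,0,0,1.5,-1,75,60,0,0,0,1.5,-1,100,60,0,0,0,1.5,-1,113,60,0,0,0,1.5,-1,119,60,0,0,0,1.5,-1,119,60,0,0,0,1.5,-1,119,60]'

```text
clock: 3.3
ee_pos: [0.5137, -0.1969, 0.0829]
orientation: [[-0.852, 0.523, 0.002], [0.523, 0.852, -0.0], [-0.002, 0.001, -1.0]]
force: [0.7, -0.2, 0.5]
grip_width: 0.055
grip_force: 0.0
```

```bash
python3 go.py .5128 -.1954 .0812 58.2
```

```text
3.3 pos [ 0.5137 -0.1969  0.0829] yaw 58.48 q [ 0.27  0.48  0.06  1.93 -0.04  0.73  1.38] F [ 0.7 -0.2  0.5] M [-0.    0.05  0.06] grip 0.055
rot [0.04 0.11 0.28] shift [1.5 0.8 1.7]
```

Aligned within 2 mm; close.

Call:
carry_out --moves '[0,0,0,0.5,0.5,0.5,14,0,0,0,0.5,0.5,0.5,14,0,0,0,0.5,0.5,0.5,0,0,0,0,0.5,0.5,0.5,0,0,0,0,0.5,0.5,0.5,0,0,0,0,0.5,0.5,0.5,0,0,0,0,0.5,0.5,0.5,0]' --newtons 35

```text
clock: 4.0
ee_pos: [0.5132, -0.1953, 0.0814]
orientation: [[-0.853, 0.523, 0.001], [0.523, 0.853, 0.001], [-0.0, 0.001, -1.0]]
force: [2.4, 4.4, 1.2]
grip_width: 0.0156
grip_force: 35.0
```

```bash
python3 go.py .5128 -.1954 .0812 58.2
```

```text
4.0 pos [ 0.5132 -0.1953  0.0814] yaw 58.49 q [ 0.27  0.48  0.06  1.93 -0.04  0.73  1.37] F [2.4 4.4 1.2] M [ 0.8  -0.43 -0.02] grip 0.0156
rot [0.08 0.02 0.29] shift [ 0.3 -0.3  0.2]
```

Call:
carry_out --moves '[0,0,0,0,0.5,2,0,0,0,0,0,0.5,4,0,0,0,0,0,0.5,6,0,0,0,0,0,0.5,8,0,0,0,0,0,0.5,9.5,0,0,0,0,0,0.5,9.5,0,0,0,0,0,0.5,9.5,0]'

```text
clock: 4.7
ee_pos: [0.5133, -0.1954, 0.0724]
orientation: [[-0.852, 0.523, 0.001], [0.523, 0.852, 0.001], [-0.0, 0.001, -1.0]]
force: [-1.3, 4.9, 9.8]
grip_width: 0.0156
grip_force: 35.0
```

```bash
python3 go.py .5128 -.1954 .0714 58.2
```

```text
4.7 pos [ 0.5133 -0.1954  0.0724] yaw 58.46 q [ 0.27  0.49  0.06  1.93 -0.05  0.71  1.37] F [-1.3  4.9  9.8] M [ 1.23  0.17 -0.03] grip 0.0156
rot [0.06 0.02 0.26] shift [ 0.4 -0.3  1. ]
```

Pressed ≈9 mm with 9.8 N, past the 7 mm unlock. Now turn clockwise (+z in tool).

Call:
carry_out --moves '[0,0,3,0,0,0.5,0,0,0,8,0,0,0.5,0,0,0,13,0,0,0.5,0,0,0,18,0,0,0.5,0,0,0,23,0,0,0.5,0,0,0,28,0,0,0.5,0,0,0,33,0,0,0.5,0,0,0,38,0,0,0.5,0,0,0,43,0,0,0.5,0,0,0,48,0,0,0.5,0,0,0,53,0,0,0.5,0,0,0,56,0,0,0.5,0]'

```text
clock: 5.9
ee_pos: [0.5141, -0.1948, 0.0722]
orientation: [[-0.04, 0.999, 0.002], [0.999, 0.04, 0.001], [0.001, 0.002, -1.0]]
force: [0.3, 6.0, 10.1]
grip_width: 0.0158
grip_force: 35.0
```

```bash
python3 go.py .5130 -.1954 .0714 -11.8
```

```text
5.9 pos [ 0.5141 -0.1948  0.0722] yaw 2.32 q [ 0.07  0.51  0.3   1.94 -0.22  0.72  0.55] F [ 0.3  6.  10.1] M [ 1.3  -0.14  0.04] grip 0.0158
rot [ 0.11 -0.08 14.12] shift [-0.5 -1.1  0.8]
```

Call:
carry_out --moves '[0,0,3,0,-0.5,0.3,0,0,0,6,0,-0.5,0.3,0,0,0,9,0,-0.5,0.3,0,0,0,11,0,-0.5,0.3,0,0,0,12,0,-0.5,0.3,0,0,0,12,0,-0.5,0.3,0,0,0,12,0,-0.5,0.3,0]'

```text
clock: 6.6
ee_pos: [0.5143, -0.1948, 0.0721]
orientation: [[0.164, 0.987, 0.003], [0.987, -0.164, 0.001], [0.001, 0.003, -1.0]]
force: [2.4, 5.4, 10.0]
grip_width: 0.0159
grip_force: 35.0
```

```bash
python3 go.py .5130 -.1954 .0714 -11.8
```

```text
6.6 pos [ 0.5143 -0.1948  0.0721] yaw -9.42 q [ 0.03  0.52  0.35  1.94 -0.26  0.72  0.38] F [ 2.4  5.4 10. ] M [ 1.36 -0.31  0.38] grip 0.0159
rot [ 0.16 -0.08  2.38] shift [-0.8 -1.1  0.7]
```

Call:
carry_out --moves '[0,0,1,0,-0.3,0.2,0,0,0,2,0,-0.3,0.2,0,0,0,3,0,-0.3,0.2,0,0,0,3,0,-0.3,0.2,0,0,0,3,0,-0.3,0.2,0]'

```text
clock: 7.1
ee_pos: [0.5143, -0.1948, 0.0721]
orientation: [[0.213, 0.977, 0.003], [0.977, -0.213, 0.0], [0.001, 0.003, -1.0]]
force: [2.4, 4.4, 11.1]
grip_width: 0.0162
grip_force: 36.0
```

```bash
python3 go.py .5130 -.1954 .0714 -11.8
```

```text
7.1 pos [ 0.5143 -0.1948  0.0721] yaw -12.32 q [ 0.02  0.52  0.37  1.94 -0.27  0.72  0.34] F [ 2.4  4.4 11.1] M [ 1.23 -0.38  0.94] grip 0.0162
rot [ 0.19 -0.06 -0.52] shift [-0.8 -1.1  0.7]
```

At the end stop: the moment is 0.94 N m and the pads are starting to twist on the bar. I ease the torque off and ride up with the spring, because the flange would otherwise hit the finger tips. Then I release.

Call:
carry_out --moves '[0,0,-1,0,0,0,0,0,0,-2,0,0,0,0,0,0,-2,0,0,-2.5,0,0,0,-2,0,0,-5,0,0,0,-2,0,0,-7.5,0,0,0,-2,0,0,-9.5,0,0,0,-2,0,0,-10,0,0,0,-2,0,0,-10,0]'

```text
clock: 7.9
ee_pos: [0.5141, -0.1948, 0.0814]
orientation: [[0.18, 0.984, 0.003], [0.984, -0.18, 0.0], [0.001, 0.003, -1.0]]
force: [4.9, 5.6, 2.9]
grip_width: 0.0161
grip_force: 35.1
```

```bash
python3 go.py .5130 -.1954 .0814 -9.5
```

```text
7.9 pos [ 0.5141 -0.1948  0.0814] yaw -10.39 q [ 0.02  0.5   0.36  1.94 -0.26  0.74  0.36] F [4.9 5.6 2.9] M [ 1.12 -0.93  0.5 ] grip 0.0161
rot [ 0.19 -0.05 -0.89] shift [-0.8 -1.  -0. ]
```

Call:
carry_out --moves '[0,0,0,0,0,0,55,0,0,0,0,0,0,55,0,0,0,0,0,0,55,0,0,0,0,0,0,55,0,0,0,0,0,-20,55,0,0,0,0,0,-50,55,0,0,0,0,0,-90,55,0,0,0,0,0,-130,55,0,0,0,0,0,-150,55,0,0,0,0,0,-150,55,0,0,0,0,0,-150,55]'

```text
clock: 9.0
ee_pos: [0.5116, -0.1962, 0.2306]
orientation: [[0.184, 0.983, 0.0], [0.983, -0.184, 0.0], [0.0, 0.0, -1.0]]
force: [-0.3, 0.7, -0.3]
grip_width: 0.0507
grip_force: 0.0
```

Run:
```python
from h import *
from go import go
bot.snapshot("wrist")
c=bot.get_calibration("wrist");p,d=bot.snapshot("wrist");cv2.imwrite("pics/w3.png",p[:,:,::-1])
v,u=np.mgrid[:420,:560];a=(u-c['cx'])/c['fx'];b=(v-c['cy'])/c['fx'];th=np.hypot(a,b)+1e-9
s=np.tan(th)/th;P=np.stack([a*s*d,b*s*d,d],-1)@c['orientation'].T+c['origin'];Z=P[...,2]
near=np.hypot(P[...,0]-.513,P[...,1]+.1955)<.036
for lo,hi,n in((.100,.125,'bar'),(.06,.082,'flange')):
    m=near&(Z>lo)&(Z<hi)&(d>0);q=P[m];f=(q[:,:2]*1000).astype(np.float32)
    print(n,m.sum(),np.median(q[:,2]),cv2.minAreaRect(f))
go(.5130,-.1954,.0814,-9.5)
```

```text
bar 1217 0.11586604911884169 ((513.0426025390625, -195.15696716308594), (60.288822174072266, 16.007991790771484), 81.60702514648438)
flange 1298 0.07605360407138814 ((513.0675048828125, -195.07028198242188), (53.250572204589844, 53.75398254394531), 30.983705520629883)
9.1 pos [ 0.5108 -0.1957  0.2292] yaw -10.58 q [-0.04  0.3   0.43  1.83 -0.14  1.04  0.26] F [ 0.4  0.9 -0.9] M [-0.09  0.05 -0.02] grip 0.0504
rot [-0.15 -0.01 -1.08] shift [  0.7   2.5 147.8]
```

View pics/w3.png

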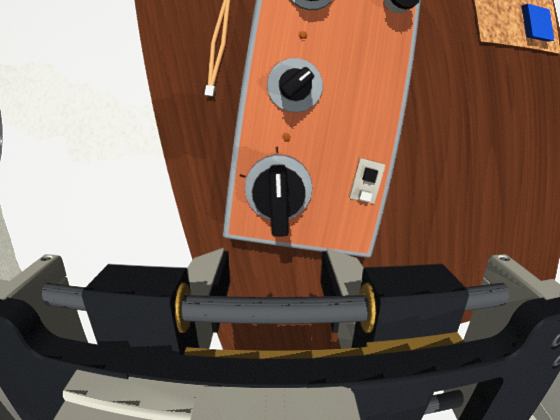

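The bar is back up (top at 116 mm), its white end on the far tick (277,150), turned about 66.5° from where it started. That started with some play and ended against the stop. The selector was not touched and the gripper is clear. Handing in.

```bash
python3 -c "
from rig import bot
print(bot.close_job())"
```

```text
the job is handed in; nothing more can be done
None
```

The isolator was pushed down, turned clockwise to its end stop and released; it sprang back up in the on position with the selector untouched, and the job was handed in after about 9 s of robot time, with no verdict returned.

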